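Eject a carving-wax blank and close the mould with its cover

TASK

Unload the wax mould: press its ejector lever fully down so that the green wax blank rises out of the bore, take the blank out and stand it flat on the pan of the bench scale. Then close the mould with its cover, the tongue underneath dropped into the overflow notch of the rim so that the cover sits fully down and level, and let go. Leave the other things on the counter where they are.

Things in the scene. Friction and masses are not known exactly. Their poses are not given: they have to be found in the camera images.
- mould: Wax mould, fixed: a grey cast base carrying an upright steel barrel 110 mm in diameter. Origin on the counter on the barrel's axis, z up; the ejector lever sticks out to -x. The barrel turns stiffly in the base (it takes 0.4 N m), so its overflow notch points anywhere within 0.7 rad to either side of the mould's +x; that angle is not reported: see it or feel for it.
- mould_mouth (a point): Centre of the mould's round mouth at the height of its flat rim, 100 mm above the counter; axes as the mould's. Bore 64 mm across, wall 23 mm. One overflow notch is cut right through the wall, 15 mm wide and 8 mm deep, with a small spout outside it that reaches 71 mm from the axis, below the rim. The raised ram stands 14 mm below the rim, clear of the cover.
- ejector_pad (a point): Middle of the top face of the red finger pad (34 x 46 mm) on the outer end of the ejector lever, about 155 mm from the mould's axis on its -x side, 72 mm above the counter at the start, 47 mm when pressed right down.
- ejector (a joint): Angle of the ejector lever: 0 at rest with the pad up, 0.29 rad pressed right down against its stop. It takes about 8 N on the pad, stays where it is left, and raises the blank by 20 mm in all.
- blank_mid (a point): Centre of the blank of carving wax: a dark green upright cylinder 60 mm in diameter and 32 mm high, about 0.1 kg. At the start it lies in the bore with its top 2 mm below the rim, out of reach of fingers; ejected it stands 18 mm proud.
- pan (a point): Centre of the top face of the round grey pan (160 mm across, 55 mm above the counter) of the beige bench scale; x points to the back of the scale. The scale is fixed.
- cover_mid (a point): Point on the axis of the mould's cover, half-way up, 24 mm above its lowest face: a steel disc 112 mm across and 7 mm thick, underside 15 mm below this point, 0.3 to 0.6 kg. Below the disc a round spigot 60 mm across, 9 mm long, tapered at the end, enters the bore. It starts upright on the counter. Seated, the disc lies flat on the rim, this point 15 mm above the mouth's.
- cover_handle (a point): Centre of the black handle bar on top of the cover, on its axis, 17 mm above its mid point: 12 mm thick along the cover's x, 86 mm long along its y, 14 mm high, on two posts 72 mm apart, 18 mm clear above the disc.
- cover_tongue (a point): Middle of the lower face of the tongue under the cover's disc, 43 mm from the axis towards the cover's +x (a red line on top marks that side). The tongue is 12 mm wide, 20 mm long radially and 6 mm deep. While it rides on the rim, the cover stands up to 6 mm too high and can cock; above the notch it drops in.
- tea_cup: White china tea cup, 69 mm across, 51 mm high; a bystander. Origin at the centre of its underside.
- hammer: Small hammer with a wooden handle, 198 mm long, lying left of the mould; a bystander. Origin at the centre of its underside.
- tape_roll: Roll of masking tape, 78 mm across, 18 mm high, lying flat; a bystander. Origin at the centre of its underside.
- file: Flat file with a wooden handle, 176 mm long, lying at the left front; a bystander. Origin at the centre of its underside.
There are look-alikes about, which are no part of the job. There is more than one size of the part that bears blank_mid; the job needs the smallest.

How it is judged:
By the outcome, as a careful person would: the job done as asked, in the order asked, and still so for the second after the job is handed in, with the robot touching nothing.
It also fails if it takes over 72 s, if anything falls off the work surface, if the arm or the gripper's body presses on something with over 40 N, if the wrist force passes 120 N, or if a joint passes its speed limit or range.

ROBOT

A 6-joint arm with a two-finger parallel gripper is mounted at the origin on a cart in front of the work surface, level with it; the furniture and walls round the work are solid. World frame = base frame: x ahead of the robot, y to its left, z up, the work surface at z = 0. Lengths are in m, angles in degrees, forces in N, time in s.
With the tool pointing down it reaches from about 0.35 to 0.775 m from the base axis. Payload 7.3 kg.
Tool frame: the origin (TCP) lies on the mounting face of the last link; the fingertips stand 178 mm ahead of it and the grasp point (between the pads) lies manip.grip_point_offset ahead of it (manip.grip_point_offset is the distance from the TCP to the grasp point, in m); z points along the fingers, y is the line along which they close (so a half turn about z gives the same grasp; the last joint's range is limited). The gripper opens to 92 mm and grips with 3 to 60 N. Pads are 19 mm wide; open, the fingers measure 130 mm over their backs; the gripper's body (75 mm by 190 mm) begins 47 mm behind the grasp point.
Start: joints at [-8.365, 19.595, 87.324, -0, 73.075, -8.365], TCP at [0.525, 0, 0.405] pointing down, gripper open.
Joint ranges: [-145.02, 145.02], [-44.19, 115.74], [2.07, 154.8], [-57.11, 237.11], [16.16, 152.29], [-177.93, 177.93]. Speed limits (degrees/s): [147.25, 147.25, 180, 180, 180, 180].

INTERFACE

Orientations are given as [roll, pitch, yaw] about the fixed x, y, z axes, in that order (R = Rz(yaw) Ry(pitch) Rx(roll)).
In Python, from cell import manip, eyes, boxes_of, silhouettes gives the robot as it stands. Calls block until the motion is done:
- manip.goto(position, orientation): joint-space move of the TCP to a pose.
- manip.move_linear(position, rate=0.15, ori=None): straight line of the TCP; ori=None keeps the orientation; rate is the mean speed in m/s.
- manip.move_j(angles): joint-space move.
- manip.release() and manip.gripper_close(): open the fingers fully, or close them until they stop; the grip force is fixed at half the most.
- manip.hold(seconds).
- manip.ik(position, orientation): joint angles nearest the present ones, or None.
- manip.get_obs(): the state.
- eyes.read_camera(name): name is "scene" or "side" or "wrist"; returns the picture (384x512x3 uint8, red, green, blue); there is no depth.
- eyes.get_calibration(name): a dict with "intrinsics" (3x3 intrinsics, pixels), "k1" (the pictures are not rectified: a ray, as slopes to the right and down, at radius r is drawn at 1 + k1 r^2 times it, then the intrinsics apply), "R" (3x3) and "t" (3): a world point X has camera coordinates R X + t. Camera axes: x right, y down, z forward; pixel columns grow to the right and rows downward; lengths in m; the calibration is good to about 2 mm. A picture is of the moment at which its call begins: read the wrist's pose just before it. get_calibration takes no time and is no camera call; for the wrist camera it gives the pose at the moment of the call.
A pose or a line that the arm cannot do raises manip.PlanningError and nothing moves.
- manip.sign_off(): hands the job in; it is judged then, once.
Trained networks look in the newest picture that a camera, given by its name, has taken for a name from the list of things; names that differ only in an ending like _2 or _b are one class to them, and where a whole thing is asked for, a point or a joint stands for the part that bears it (a point fixed in the world has none). Each returns a list of dicts, best first, with "p" (0 to 1); they miss things now and then, are a little off and sometimes report something else, mostly with a low value. They report only what shows in the picture. A call takes as long as a camera call. They do not tell look-alikes from the thing itself.
- boxes_of(query, camera): "extent" ([left, top, width, height] in pixels, round what is visible of it).
- silhouettes(query, camera): "mask" (384x512 bool, what is visible of it) and "extent" ([left, top, width, height] in pixels, round what is visible of it).
The state is a dict: "time": time; "joint_positions": joint angles; "joint_velocities": joint speeds; "joint_efforts": joint torques, N m; "position": TCP position; "tool_rot": TCP orientation; "wrist_force": force on the tool from outside, world axes, zero at the start; "torque": the same for the moment, N m; "gripper_width": opening from 0.0 (shut) to 1.0 (fully open); "grip_force": force on a finger pad.
Only numpy, scipy, OpenCV 4.12 (cv2) and the standard library are available. Lean on these libraries where they do the work, as an engineer would, in place of code of your own. Each camera call takes 0.05 s, during which the arm holds its last target. There are 200 camera calls.

## Working session

There is one attempt and no reset: what is moved stays moved. The work goes in short steps, each a Python script; the robot and the scene stay as the last script left them, time stands still between calls to the robot, and variables do not carry over. Pictures are saved under pics/ and viewed, at most 10 in all, crops included, and the job is handed in when it is done.

```bash
ls; mkdir -p pics; cat > h.py <<'E'
import numpy as np, cv2
from cell import manip, eyes, boxes_of, silhouettes
def save(cam,name):
    im=eyes.read_camera(cam); cv2.imwrite(f'pics/{name}.png',im[:,:,::-1]); return im
def ray(cal,uv):
    K=np.array(cal['intrinsics'],float);R=np.array(cal['R']);t=np.array(cal['t'])
    p=cv2.undistortPoints(np.array([[uv]],float),K,np.array([cal['k1'],0,0,0,0.]))[0,0]
    return -R.T@t, R.T@np.array([p[0],p[1],1])
def onz(cal,uv,z):
    o,d=ray(cal,uv); return o+d*(z-o[2])/d[2]
def proj(cal,X):
    K=np.array(cal['intrinsics'],float);R=np.array(cal['R']);t=np.array(cal['t'])
    return cv2.projectPoints(np.array(X,float).reshape(-1,1,3),cv2.Rodrigues(R)[0],t,K,np.array([cal['k1'],0,0,0,0.]))[0].reshape(-1,2)
E
python3 - <<'E'
from h import *
print(manip.grip_point_offset)
for c in ['scene','side','wrist']:
    cal=eyes.get_calibration(c); print(c,np.round(-np.array(cal['R']).T@cal['t'],3),np.round(np.array(cal['R'])[2],2))
ims=[save(c,c+'0') for c in ['scene','side']]
cv2.imwrite('pics/both.png',cv2.resize(np.vstack(ims),(800,1200))[:,:,::-1])
save('wrist','wrist0')
for c in ['scene','side']:
  for q in ['mould','ejector_pad','blank_mid','pan','cover_mid','cover_handle','cover_tongue','tea_cup','tape_roll','hammer','file']:
    try: print(c,q,[(np.round(b['extent']).astype(int).tolist(),round(b['p'],2)) for b in boxes_of(q,c)][:4])
    except Exception as e: print(c,q,e)
print(manip.get_obs()['time'])
E
```

```text
pics
0.1592
scene [-0.232  0.703  1.   ] [ 0.57 -0.45 -0.69]
side [-0.318 -0.39   0.926] [ 0.64  0.4  -0.65]
wrist [0.525 0.072 0.384] [-0.   -0.27 -0.96]
scene mould [([234, 158, 68, 67], 0.96), ([170, 242, 45, 36], 0.66)]
scene ejector_pad [([274, 195, 30, 23], 0.57)]
scene blank_mid [([200, 192, 32, 27], 0.95), ([234, 221, 28, 36], 0.79), ([252, 169, 20, 14], 0.76)]
scene pan [([285, 129, 72, 64], 0.84)]
scene cover_mid [([171, 244, 40, 34], 0.84)]
scene cover_handle [([85, 235, 71, 40], 0.69), ([173, 241, 44, 44], 0.68)]
scene cover_tongue [([170, 241, 46, 40], 0.71), ([87, 237, 69, 35], 0.48)]
scene tea_cup [([339, 201, 20, 25], 0.76)]
scene tape_roll []
scene hammer [([85, 233, 67, 41], 0.7), ([271, 195, 33, 22], 0.7), ([172, 244, 44, 35], 0.22)]
scene file [([174, 305, 54, 20], 0.46)]
side mould [([263, 163, 58, 61], 0.94), ([138, 185, 34, 26], 0.56)]
side ejector_pad [([256, 196, 29, 24], 0.64)]
side blank_mid [([285, 165, 20, 16], 0.8), ([219, 186, 31, 27], 0.71), ([252, 161, 23, 21], 0.56)]
side pan [([329, 191, 95, 80], 0.96), ([259, 196, 25, 21], 0.41)]
side cover_mid [([184, 165, 31, 26], 0.83), ([261, 196, 24, 20], 0.54)]
side cover_handle [([180, 162, 39, 28], 0.65), ([283, 165, 22, 16], 0.62)]
side cover_tongue [([184, 167, 32, 22], 0.68)]
side tea_cup [([290, 246, 27, 29], 0.6)]
side tape_roll [([191, 211, 28, 24], 0.84)]
side hammer [([173, 134, 49, 18], 0.65)]
side file [([138, 183, 32, 27], 0.46)]
1.25
```

View pics/scene0.png

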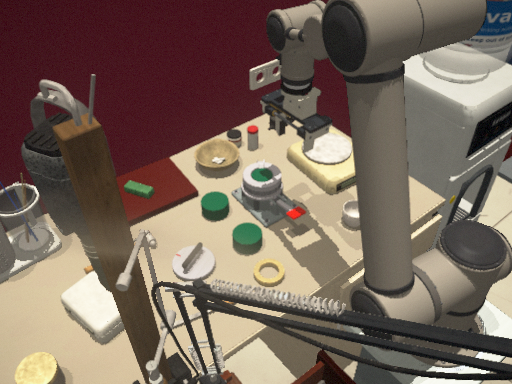

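View pics/side0.png

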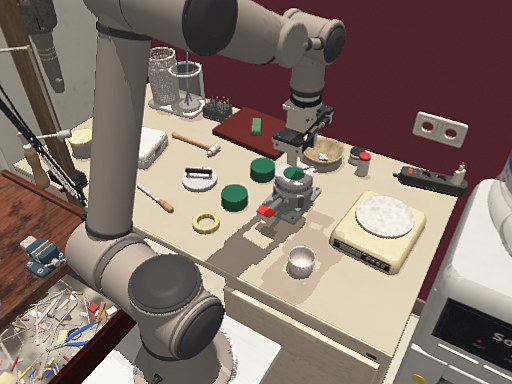

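Scene/side pictures: the mould is at scene (262,180) / side (292,180), with a green blank in its bore. There are two larger loose green blanks at scene (215,205) and (247,238). The cover is at scene (193,263) / side (199,178), the scale pan at scene (328,150) / side (384,215), and the cup at side (301,262).

```bash
python3 - <<'E'
from h import *
s=eyes.get_calibration('scene');d=eyes.get_calibration('side')
for n,a,b,z in [('mouth',(262,174),(294,174),.1),('pad',(295,213),(266,211),.072),('cover',(193,263),(199,179),.015),('pan',(328,150),(384,215),.055),('big1',(215,200),(263,166),.03),('big2',(247,233),(235,192),.03),('cup',(350,205),(301,255),.05),('tape',(268,272),(205,222),.018)]:
    print(n,onz(s,a,z).round(3),onz(d,b,z).round(3))
w=eyes.get_calibration('wrist'); print(np.array(w['R']).round(2),np.array(w['intrinsics']).round(0),manip.get_obs()['tool_rot'],manip.get_obs()['position'])
E
```

```text
mouth [0.589 0.053 0.1  ] [0.589 0.048 0.1  ]
pad [0.435 0.064 0.072] [0.439 0.053 0.072]
cover [0.503 0.35  0.015] [0.504 0.34  0.015]
pan [ 0.591 -0.213  0.055] [ 0.61  -0.226  0.055]
big1 [0.648 0.179 0.03 ] [0.65 0.19 0.03]
big2 [0.489 0.185 0.03 ] [0.498 0.197 0.03 ]
cup [ 0.378 -0.092  0.05 ] [ 0.367 -0.093  0.05 ]
tape [0.358 0.218 0.018] [0.358 0.207 0.018]
[[ 1.   -0.    0.  ]
 [-0.   -0.96  0.27]
 [ 0.   -0.27 -0.96]] [[282.   0. 256.]
 [  0. 282. 194.]
 [  0.   0.   1.]] [1.79996804e+02 1.21023664e-03 9.00024929e+01] [5.25003014e-01 4.20821509e-05 4.04735546e-01]
```

View pics/wrist0.png

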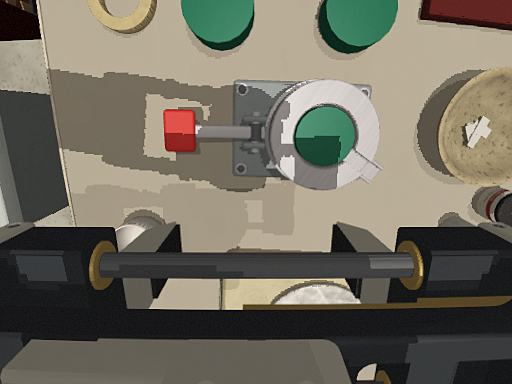

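Wrist picture: red pad at (180,130), mouth with green blank at (325,135), spout at about (370,168) on the mould's -y/+x side, and the look-alike blanks at (217,15) and (357,15). The blank in the bore is the smaller one and matches "lies in the bore with its top 2 mm below the rim".

```bash
python3 - <<'E'
from h import *
w=eyes.get_calibration('wrist'); im=cv2.imread('pics/wrist0.png')
hsv=cv2.cvtColor(im,cv2.COLOR_BGR2HSV)
def blob(m,box):
    x0,y0,x1,y1=box; k=np.zeros(m.shape,bool);k[y0:y1,x0:x1]=1
    return np.argwhere(m&k)[:,::-1]
g=blob((abs(hsv[...,0].astype(int)-78)<20)&(hsv[...,1]>110),(280,90,370,175))
P=np.array([onz(w,p,.098)[:2] for p in g]); 
h=cv2.convexHull(P.astype(np.float32)); print('blank',cv2.minEnclosingCircle(h), len(g),g.min(0),g.max(0))
r=blob(((hsv[...,0]<8)|(hsv[...,0]>172))&(hsv[...,1]>140),(150,90,210,170)); print(r.min(0),r.max(0))
print('pad',onz(w,(180,130),.072))
for p in [(383,166),(369,183),(376,175),(361,158),(345,160)]: print(p,onz(w,p,.095).round(4))
c=im[70:210,150:400]; cv2.imwrite('pics/crop.png',cv2.resize(c,None,fx=3.2,fy=3.2,interpolation=cv2.INTER_CUBIC))
E
```

```text
blank ((0.5935209393501282, 0.05281607806682587), 0.03053911030292511) 2827 [294 106] [354 165]
[163 109] [195 151]
pad [0.44271963 0.05789733 0.072     ]
(383, 166) [0.6582 0.0224 0.095 ]
(369, 183) [0.6453 0.0041 0.095 ]
(376, 175) [0.6518 0.0127 0.095 ]
(361, 158) [0.6341 0.0307 0.095 ]
(345, 160) [0.6175 0.0285 0.095 ]
```

View pics/crop.png

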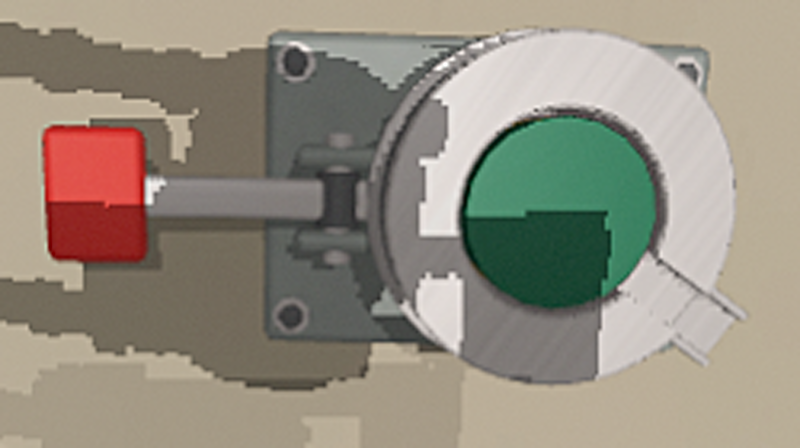

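```bash
python3 - <<'E'
from h import *
manip.gripper_close()
x,y=0.4427,0.0579
manip.goto([x,y,0.275],[180,0,0])
manip.move_linear([x,y,0.254],rate=.15)
f0=np.array(manip.get_obs()['wrist_force']);print(f0)
manip.move_linear([x,y,0.227],rate=.04)
z=.227
while z>.215:
    f=np.array(manip.get_obs()['wrist_force'])-f0; print(z,f.round(1),np.round(manip.get_obs()['position'],4))
    if abs(f[2])>28: break
    z-=.001; manip.move_linear([x,y,z],rate=.02)
manip.move_linear([x,y,.30],rate=.25)
manip.release()
manip.goto([0.525,-.01,.405],[180,0,90])
save('wrist','w1'); print(manip.get_obs()['time'])
w=eyes.get_calibration('wrist'); im=cv2.imread('pics/w1.png')
hsv=cv2.cvtColor(im,cv2.COLOR_BGR2HSV)
k=np.zeros(hsv.shape[:2],bool);k[60:200,270:390]=1
g=np.argwhere(k&(abs(hsv[...,0].astype(int)-78)<20)&(hsv[...,1]>110))[:,::-1]
n,lab,st,c=cv2.connectedComponentsWithStats((k&(abs(hsv[...,0].astype(int)-78)<20)&(hsv[...,1]>110)).astype(np.uint8));print(st[1:],c[1:])
for zz in (.118,):
  P=np.array([onz(w,p,zz)[:2] for p in g]); print(cv2.minEnclosingCircle(P.astype(np.float32)))
E
```

```text
[0.16200484 0.93663379 0.16567291]
0.227 [-5.  -0.8  5.2] [0.4419 0.0579 0.2271]
0.226 [-8.  -1.4 13.3] [0.4418 0.058  0.2268]
0.225 [-10.6  -1.   22.9] [0.4418 0.058  0.2265]
0.224 [-12.7  -1.8  33.1] [0.4417 0.058  0.2263]
9.5
[[ 295   94   67   65 3346]] [[328.43992827 126.07740586]]
((0.5917105674743652, 0.052824705839157104), 0.031058790162205696)
```

View pics/w1.png

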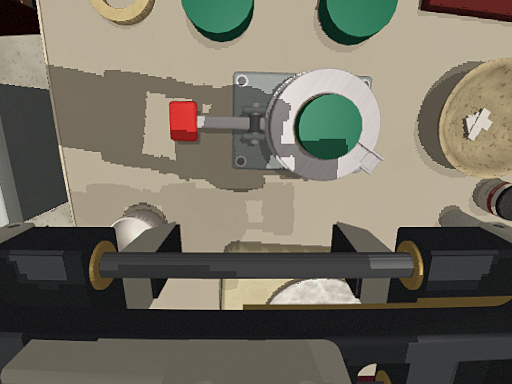

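The lever is down against its stop, and the blank is up at (328,126); its visible outline has grown. Next I grasp it.

```bash
python3 - <<'E'
from h import *
for c in ['side','scene']:
    eyes.read_camera(c); cal=eyes.get_calibration(c)
    for s in silhouettes('pan',c)[:2]:
        p=np.argwhere(s['mask'])[:,::-1]
        P=np.array([onz(cal,q,.055)[:2] for q in p]); print(c,s['p'],s['extent'],P.min(0),P.max(0))
x,y=.5925,.0528
manip.goto([x,y,.34],[180,0,90])
manip.move_linear([x,y,.2825],rate=.12)
print(manip.get_obs()['wrist_force'])
manip.gripper_close()
o=manip.get_obs();print(o['gripper_width']*92,o['grip_force'],o['wrist_force'],o['position'])
manip.move_linear([x,y,.36],rate=.12)
o=manip.get_obs();print(o['gripper_width']*92,o['grip_force'],o['wrist_force'],o['time'])
E
```

```text
side 0.97 [328.0, 189.7, 97.5, 83.5] [ 0.42199215 -0.33320152] [ 0.69270628 -0.12593911]
side 0.3 [254.6, 194.6, 30.1, 28.5] [0.41306313 0.02824951] [0.53526555 0.0731399 ]
scene 0.75 [286.4, 130.1, 70.3, 63.6] [ 0.43155178 -0.30243167] [ 0.68520388 -0.07399666]
[-0.37898807  0.03666849  0.67150267]
59.33046978676454 30.000337549718097 [-0.00777986  0.2162877   1.72937287] [0.59256336 0.05283527 0.28270163]
59.244682894160334 29.999687028466724 [-0.60621426  0.49544482 -1.28541417] 12.275
```

```bash
python3 - <<'E'
from h import *
manip.goto([.60,-.26,.40],[180,0,90])
save('wrist','w2')
E
```

```text
(no output)
```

View pics/w2.png

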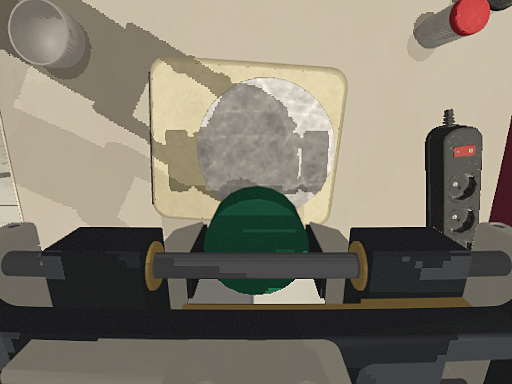

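The pan shows as a disc from columns 197 to 333, top row 77, so its centre is at about (265,145).

```bash
python3 - <<'E'
from h import *
w=eyes.get_calibration('wrist')
L,R,T=onz(w,(197,145),.055),onz(w,(333,145),.055),onz(w,(265,77),.055); print(L,R,T)
x=(L[0]+R[0])/2; y=T[1]-.08; print(x,y)
manip.goto([x,y,.30],[180,0,90])
manip.move_linear([x,y,.258],rate=.1)
f0=np.array(manip.get_obs()['wrist_force']); z=.258
while z>.245:
    z-=.001; manip.move_linear([x,y,z],rate=.02)
    f=np.array(manip.get_obs()['wrist_force'])-f0
    if f[2]>2: break
print(z,f)
manip.release(); manip.hold(.2)
manip.move_linear([x,y,.34],rate=.2)
# on to the cover
manip.goto([.504,.285,.40],[180,0,90])
save('wrist','w3'); print(manip.get_obs()['time'])
im=save('side','s3')
for c in boxes_of('blank_mid','side'): print(c['extent'],c['p'])
print(proj(eyes.get_calibration('side'),[x,y,.071]))
E
```

```text
[ 0.53311196 -0.21773081  0.055     ] [ 0.68866718 -0.2174019   0.055     ] [ 0.6101288  -0.14478865  0.055     ]
0.6108895687264901 -0.22478865241138074
0.251 [-1.20545223 -0.9070083   3.49864464]
19.825
[253.0, 157.8, 20.2, 27.8] 0.91
[220.8, 185.4, 29.1, 27.8] 0.69
[373.6, 195.5, 25.3, 25.8] 0.65
[[384.95775413 210.46218168]]
```

View pics/w3.png

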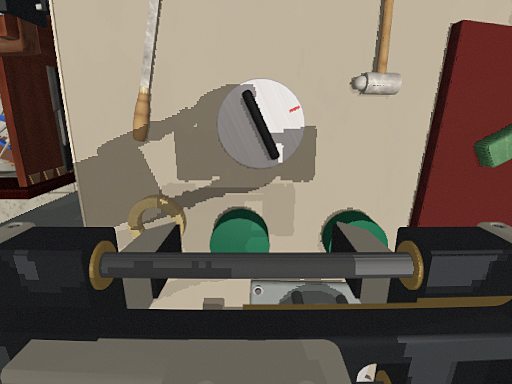

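The cover is at (261,123), its bar runs from (247,94) to (275,157), and the red mark is at (294,108), so +x is at about +24°.

```bash
python3 - <<'E'
from h import *
w=eyes.get_calibration('wrist'); im=cv2.imread('pics/w3.png'); 
k=np.zeros(im.shape[:2],bool);k[84:166,235:285]=1
m=(k&(im.max(2)<60)).astype(np.uint8)
n,lab,st,c=cv2.connectedComponentsWithStats(m); i=1+st[1:,4].argmax(); print(st[i])
p=np.argwhere(lab==i)[:,::-1]
P=np.array([onz(w,q,.046)[:2] for q in p]).astype(np.float32)
(cx,cy),sz,a=cv2.minAreaRect(P); B=cv2.boxPoints(((cx,cy),sz,a)); print(cx,cy,sz,a)
e=np.linalg.eigh(np.cov(P.T))[1][:,1]; e=e if e[1]>0 else -e
th=np.degrees(np.arctan2(-e[0],e[1])); print('cover x angle',th)
hsv=cv2.cvtColor(im,cv2.COLOR_BGR2HSV)
r=np.argwhere(((hsv[...,0]<8)|(hsv[...,0]>172))&(hsv[...,1]>110)&(np.indices(hsv.shape[:2])[1]>280)&(np.indices(hsv.shape[:2])[1]<310)&(np.indices(hsv.shape[:2])[0]<130)&(np.indices(hsv.shape[:2])[0]>90))[:,::-1].mean(0)
rp=onz(w,r,.016);print(r,rp,np.degrees(np.arctan2(rp[1]-cy,rp[0]-cx)))
D=[onz(w,q,.016) for q in [(217,123),(305,123),(261,79)]]; print('disc',D)
print(manip.ik([cx,cy,.2002],[180,0,90+th]),manip.ik([.593,.0528,.291],[180,0,55]))
E
```

```text
[242  90  37  70 708]
0.5102880001068115 0.3461110293865204 (0.011505980975925922, 0.08417856693267822) 25.025331497192383
cover x angle 25.14749046823262
[294.04761905 108.42857143] [0.55210062 0.36567153 0.016     ] 25.070820854619424
disc [array([0.45596639, 0.34821715, 0.016     ]), array([0.56642564, 0.34807005, 0.016     ]), array([0.51103927, 0.40004341, 0.016     ])]
[ 2.70300873e+01  4.13010165e+01  8.51430326e+01 -2.54444375e-14
  5.35559509e+01  1.88259684e+00] [-2.28489838e+00  3.29413188e+01  8.45787500e+01 -2.54444375e-14
  6.24799312e+01  3.27151016e+01]
```

```bash
python3 - <<'E'
from h import *
manip.goto([.593,-.02,.36],[180,0,90])
im=save('wrist','w4'); w=eyes.get_calibration('wrist'); print(manip.get_obs()['time'],proj(w,[.593,.053,.1]))
cv2.imwrite('pics/w4c.png',cv2.resize(im[20:220,150:390,::-1],None,fx=3,fy=3,interpolation=cv2.INTER_CUBIC))
E
```

```text
21.1917 [[255.7173014  116.98665178]]
```

View pics/w4c.png

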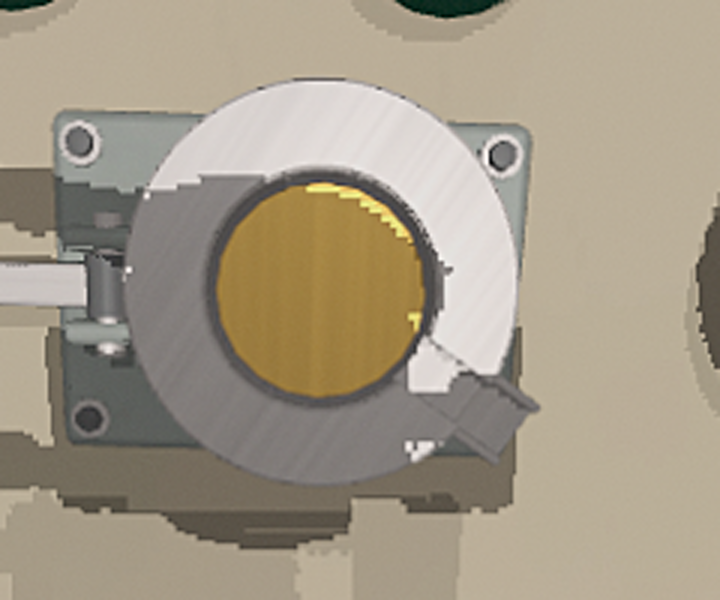

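The empty bore is at crop (322,285), with the spout corners at crop (540,407) and (496,462).

```bash
python3 - <<'E'
from h import *
w=eyes.get_calibration('wrist')
P=lambda u,v,z:onz(w,(150+u/3-1/3,20+v/3-1/3),z)[:2]
l,r,t,b=P(124,285,.1),P(519,285,.1),P(322,79,.1),P(322,485,.1)
c=np.array([(l[0]+r[0])/2,(t[1]+b[1])/2]);print(c,r[0]-l[0],t[1]-b[1])
l,r,t,b=P(209,288,.1),P(439,288,.1),P(325,168,.1),P(325,407,.1); print('bore',(l[0]+r[0])/2,(t[1]+b[1])/2,r[0]-l[0],t[1]-b[1])
for z in (.092,.098):
    m=(P(540,407,z)+P(496,462,z))/2-c; print(z,np.degrees(np.arctan2(m[1],m[0])),np.hypot(*m))
a,bb=P(435,338,.1),P(537,404,.097); d=bb-a; print(np.degrees(np.arctan2(d[1],d[0])))
E
```

```text
[0.59393153 0.05274887] 0.10850214046830975 0.10821831622389776
bore 0.5946100003380981 0.05318120591797316 0.06314455400417829 0.063667355972622
0.092 -34.79674191923926 0.0710626445248964
0.098 -34.79559581186442 0.06931421977685442
-31.460940977553022
```

```bash
python3 - <<'E'
from h import *
x,y,th=.5103,.3461,25.1
manip.goto([x,y,.26],[180,0,90+th])
manip.move_linear([x,y,.2005],rate=.12)
manip.gripper_close()
o=manip.get_obs();print(o['gripper_width']*92,o['grip_force'],o['wrist_force'])
manip.move_linear([x,y,.36],rate=.15)
o=manip.get_obs();print(o['gripper_width']*92,o['grip_force'],o['wrist_force'],o['time'])
x,y=.5938,.0528; yaw=90-34.8
manip.goto([x,y,.35],[180,0,yaw])
manip.move_linear([x,y,.304],rate=.08); manip.hold(.2)
f0=np.array(manip.get_obs()['wrist_force']); z=.304
while z>.2895:
    z-=.001; manip.move_linear([x,y,z],rate=.02)
    o=manip.get_obs(); f=np.array(o['wrist_force'])-f0; print(round(z,4),o['position'][2].round(4),f.round(1),np.round(o['torque'],2))
    if f[2]>8: break
print(o['time'])
E
```

```text
11.464178044499576 29.99893695116043 [-0.39568252  0.32388255 -0.57615956]
11.438415634981343 29.998209178447723 [ 0.40709047  0.3033786  -4.62704081] 25.7083
0.303 0.303 [ 1.1 -0.1  0.6] [0.05 0.07 0.02]
0.302 0.3019 [ 0.2 -0.3  0.6] [0.03 0.07 0.02]
0.301 0.3009 [-0.   1.2  0.2] [-0.03  0.11 -0.02]
0.3 0.2999 [ 0.4  0.8 -0.6] [0.05 0.07 0.01]
0.299 0.2989 [ 0.7 -0.8  0.1] [-0.   -0.01  0.02]
0.298 0.2979 [ 0.8 -0.2  0.7] [-0.02  0.07  0.01]
0.297 0.2969 [0.3 0.6 0.4] [ 0.05  0.03 -0.02]
0.296 0.2959 [ 0.5  0.6 -0.5] [ 0.02  0.02 -0.01]
0.295 0.2949 [1.4 0.2 0.2] [-0.03  0.05 -0.01]
0.294 0.2939 [ 1.5  0.3 -0.3] [-0.04  0.07  0.02]
0.293 0.2929 [-0.2  0.4  0.3] [0.05 0.03 0.03]
0.292 0.2919 [-0.4  0.7 -0.2] [0.03 0.05 0.02]
0.291 0.2914 [-0.3  1.3  4.2] [0.   0.2  0.02]
0.29 0.2914 [-3.1  0.2 11.4] [-0.    0.7  -0.04]
31.3
```

```bash
python3 - <<'E'
from h import *
manip.move_linear([.5938,.0528,.2912],rate=.02)
manip.release(); manip.hold(.2)
manip.move_linear([.5938,.0528,.36],rate=.15)
manip.goto([.53,-.02,.42],[180,0,90]); manip.hold(.2)
a=save('wrist','w5'); b=save('side','s5')
w=eyes.get_calibration('wrist');s=eyes.get_calibration('side')
c1=cv2.resize(a[60:220,220:420],(600,480)); c2=cv2.resize(b[140:280,240:440],(686,480))
v=np.vstack([cv2.resize(c1,(400,300)),cv2.resize(c2,(400,300))]); cv2.imwrite('pics/fin.png',v[:,:,::-1]); print(manip.get_obs()['time'])
E
```

```text
34.725
```

View pics/fin.png

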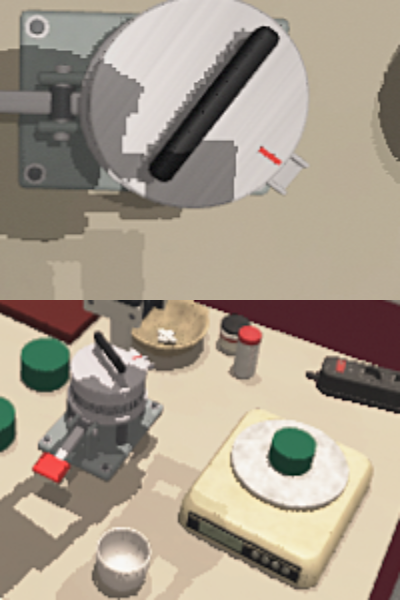

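The cover sits level with its red mark (crop (270,155)) at the spout, and the blank stands upright on the pan (crop (292,450)). Handing in.

```bash
python3 -c "
from h import *
print(manip.sign_off())"
```

```text
the job is handed in; nothing more can be done
None
```

The lever is fully down, the smallest blank stands flat on the scale pan, and the cover is seated level with its tongue in the notch; I handed in at about 35 s of the 72 s allowed.

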